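# Slot the paddle chopping board between two boards in the rack

## Robot

A 6-joint arm with a two-finger parallel gripper is mounted at the origin on a cart in front of the work surface, level with it; the furniture and walls round the work are solid. World frame = base frame: x ahead of the robot, y to its left, z up, the work surface at z = 0. Lengths are in mm, angles in rad, forces in N, time in s.
With the tool pointing down it reaches from about 350 to 975 mm from the base axis. Payload 7.1 kg.
Tool frame: the origin (TCP) lies midway between the tips of the shut fingers; the grasp point (between the pads) lies 19 mm behind it (ctrl.hold_point_z is the distance from the TCP to the grasp point, in mm); z points along the fingers, y is the direction in which the jaws open and shut (so a half turn about z gives the same grasp; the last joint's range is limited). The gripper opens to 88 mm and grips with 3 to 60 N. Pads are 20 mm wide; open, the fingers measure 115 mm over their backs; the gripper's body (75 mm by 178 mm) begins 61 mm behind the grasp point.
Start: joints at [-1.267, 0.423, 1.63, -0, 1.089, -0.019], TCP at [198.282, -592.696, 222.675] pointing down, gripper open.
Joint ranges: [-3, 3], [-0.9, 2.11], [0.09, 2.58], [-1.31, 4.45], [0.11, 2.69], [-2.54, 2.54]. Speed limits (rad/s): [2.39, 2.39, 3.01, 3.14, 3.14, 3.14].

## Interface

Orientations are given as a rotation vector (axis times angle).
In Python, from workcell import ctrl, eyes gives the robot as it stands.
- The arm moves only by the tool move_arm, never from a script. Its argument "deltas" is a list of rows, each a list of 6 numbers: the shift along the tool's x, y, z in mm, then the turn, a rotation vector about the tool's x, y, z in rad. A call has 1 to 5 rows; each row shifts and turns the pose as measured when the row begins, along the tool's axes as they then stand; what a row does not reach is not made up. A row lasts 1/12 s, in which the tool goes at most 41.7 mm and 7.16 degrees, less where a joint would pass 70% of its speed; a pose out of reach is approached as far as the arm can. A call is refused whole if a number of a shift passes 41.7 or a number of a turn 0.125, either way. A call with a gripper value outside its range is refused whole. "hand" is the closure, from -1 (fully open) to 1 (shut), set as the call begins (left out, the last holds). The fingers move at their own pace and stop on an object; the grip force is fixed at half the most. Time passes only in rows, so rows that do not move let the fingers close. It gives the time, the measured TCP pose, the force and the opening at its end, in the units of the state.
- ctrl.get_obs(): the state, without advancing time (a new reading comes with each control period).
- eyes.get_image(name): name is "side" or "top" or "wrist"; returns a dict with "frame" (480x640x3 uint8, red, green, blue), "range_z" (480x640 float32, mm along the optical axis (not along the pixel's ray), 0 where there is no reading), "fx", "fy", "cx", "cy" (pixels), "D" ([k1, k2, p1, p2, k3] as OpenCV has them; the pictures are not rectified), "cam_to_world" (4x4, takes a point from camera to world coordinates). Camera axes: x right, y down, z forward; pixel columns grow to the right and rows downward; lengths in mm; the calibration is good to about 2 mm. A picture is of the moment at which its call begins.
- ctrl.close_job(): hands the job in, once; it reports no verdict.
The state is a dict: "t": time; "qpos": joint angles; "qvel": joint speeds; "joint_torque": joint torques, N m; "ee_pos": TCP position; "orientation": TCP orientation; "ft_force": force on the tool from outside, world axes, zero at the start; "moment": the same for the moment, N m; "width": finger opening in mm.
Only numpy, scipy, OpenCV 4.12 (cv2) and the standard library are available. Lean on these libraries where they do the work, as an engineer would, in place of code of your own. Each camera call takes 0.05 s, during which the arm holds its last target.

## Task

Put the chopping board with the handle away in the wire rack: slide it down between the two boards that already stand there, nudging them apart with it, until it stands upright on the rack's floor with its handle up, centred along the rack. The two boards must stay standing in the rack.

Things in the scene. Friction and masses are not known exactly. Their poses are not given: they have to be found in the camera images.
- paddle_board: loose wooden board with handle, 0.35 kg, upright in a steel stand (25.6 mm slot, 8 mm floor, walls reach 40 mm up the board). Blade 200 mm long (own x), 22 thick (y), 100 high; handle in the middle of its top edge, up to z = 165 mm, 54 wide, 22 thick. Lower edge rounded (7 mm radii, 8 mm flat). Origin: centre of underside, z up to the handle. The like stand with a plain board is not needed.
- rack: fixed steel rack: floor plate 160 mm (x) by 110 mm (y), its top 8 mm above the origin; along each side a round-bar hoop, 78 mm apart inside, top 78 mm above the table; open at both ends and above. Origin: centre of its footprint at table height; x runs along the boards, y across them, z up.
- rack_board_left: loose plain wooden board on edge in the rack, on the rack's +y side: 200 mm long (x), 22 thick (y), 95 high, 0.3 kg, upper edge fully rounded. Origin: centre of the underside, z up; x, y nearly along the rack's. Slides and leans freely on the rack floor; 8 to 10 mm free between it and the hoop.
- rack_board_right: the equal board on the rack's -y side, described likewise. The gap between the facing sides of the two boards is 14 to 18 mm, narrower than the 22 mm board with the handle; spreading them to the floor meets up to about 10 N.

How it is judged (in metres and radians):
At the end, for the whole second after the job is handed in: Board with handle at rest between the rack boards: underside within 8 mm of the rack floor, within 12 deg of upright, 25 mm of mid-length, 10 deg of the rack's direction, 16-38 mm from each neighbour. Neighbours at rest in the rack: 14 mm of its floor, under 17 deg lean, 45 mm of mid-length (z of paddle_board in the frame of rack between 0.004 and 0.016 m and x of paddle_board in the frame of rack between -0.025 and 0.025 m and y of paddle_board in the frame of rack_board_left between -0.038 and -0.016 m and y of paddle_board in the frame of rack_board_right between 0.016 and 0.038 m and angle between the x axis of paddle_board and the x axis of rack, either way round below 0.18 rad and angle between paddle_board's own z axis and vertical below 0.21 rad and linear speed of each of paddle_board, rack_board_left, rack_board_right below 0.02 m/s and z of rack_board_left in the frame of rack between 0.002 and 0.022 m and x of rack_board_left in the frame of rack between -0.045 and 0.045 m and angle between each of rack_board_left, rack_board_right's own z axis and vertical below 0.3 rad and z of rack_board_right in the frame of rack between 0.002 and 0.022 m and x of rack_board_right in the frame of rack between -0.045 and 0.045 m); the robot touches nothing.
It also fails if it takes over 48 s, if anything falls off the work surface, if the arm or the gripper's body presses on something with over 40 N, if the wrist force passes 120 N, or if a joint passes its speed limit or range.

## Working session

There is one attempt and no reset: what is moved stays moved. The work goes in short steps, Python scripts to look and compute and a tool call to move; the robot and the scene stay as the last step left them, time stands still between calls to the robot, and variables do not carry over. Pictures are saved under pics/ and viewed, and the job is handed in when it is done.

Besides the shell and the picture viewer there is one more tool, called after "Emit:" as name(argument=value, ...), one argument or row to a line, values as JSON. move_arm: Moves the arm, as the interface text tells. Its arguments: {"type":"object","properties":{"deltas":{"type":"array"},"hand":{"type":"number"}},"required":["deltas"]}

```bash
mkdir -p pics; ls
python3 - <<'E'
from workcell import ctrl, eyes
import cv2, numpy as np
o=ctrl.get_obs(); print(o)
for n in ("side","top","wrist"):
    d=eyes.get_image(n); cv2.imwrite(f"pics/{n}0.png",d["frame"][:,:,::-1]); 
    print(n,d["fx"],d["fy"],d["cx"],d["cy"],d["D"],np.round(d["cam_to_world"],3).tolist(),(d["range_z"]>0).mean())
    np.savez(f"{n}0.npz",**{k:np.array(v) for k,v in d.items()})
E
```

```text
pics
{'t': 0.0, 'qpos': array([-1.26699033e+00,  4.23832742e-01,  1.63068448e+00,  7.74664334e-06,
        1.08861598e+00, -1.89948605e-02]), 'qvel': array([-8.94324866e-05, -2.98986428e-04, -2.31160530e-05, -4.88277042e-04,
       -9.55151029e-04,  1.31375671e-03]), 'joint_torque': array([ 2.85243717e-03, -5.44618714e+01, -2.73663676e+01,  6.43925881e-02,
        2.26260570e-02, -1.36269691e-04]), 'ee_pos': array([ 198.12675882, -592.17442244,  221.90893254]), 'orientation': array([-3.09925681e+00, -5.04604997e-01,  3.32612054e-04]), 'ft_force': array([ 0.55744669, -0.32258625,  0.26322499]), 'moment': array([-0.03744369, -0.02501782, -0.01543556]), 'width': 87.68643519404944}
side 446.2679856229666 446.2679856229666 329.62437256733966 231.93951917948775 [-0.06950388  0.          0.          0.          0.        ] [[0.996, -0.019, 0.084, 450.708], [-0.083, -0.496, 0.864, -797.902], [0.025, -0.868, -0.496, 510.519], [0.0, 0.0, 0.0, 1.0]] 0.9923372395833333
top 536.5474423771872 536.5474423771872 309.4063792201339 245.62905932800746 [0.03161802 0.         0.         0.         0.        ] [[-0.014, -0.997, 0.072, 449.145], [-1.0, 0.013, -0.012, 16.688], [0.011, -0.072, -0.997, 1162.531], [0.0, 0.0, 0.0, 1.0]] 0.9959700520833333
wrist 377.9222134653886 377.9222134653886 317.1122663051892 234.2886467983892 [-0.06698184  0.          0.          0.          0.        ] [[0.318, -0.905, -0.284, 276.738], [-0.948, -0.304, -0.093, -566.659], [-0.002, 0.298, -0.954, 384.003], [0.0, 0.0, 0.0, 1.0]] 0.9960123697916666
```

View pics/side0.png

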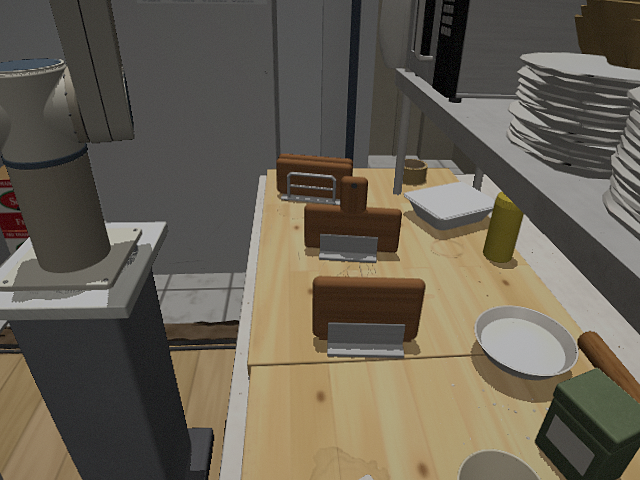

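View pics/top0.png

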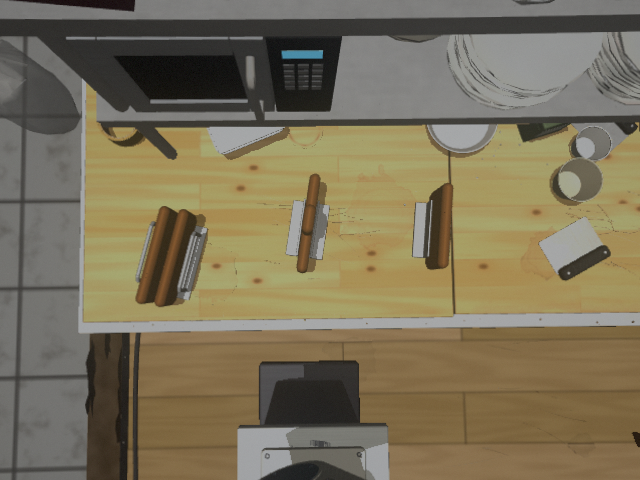

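The top view shows the paddle board at about (308,225) and the rack with its two boards at about (170,257). The plain board at (440,228) is not needed. Next I'll mask by colour and convert to metric positions.

```bash
cat > h.py <<'E'
import numpy as np, cv2
def cloud(d):
    K=np.array([[d["fx"],0,d["cx"]],[0,d["fy"],d["cy"]],[0,0,1]],float)
    v,u=np.mgrid[0:480,0:640]
    p=cv2.undistortPoints(np.stack([u.ravel(),v.ravel()],1).astype(np.float64)[:,None],K,np.array(d["D"],float))[:,0]
    z=np.array(d["range_z"],float).ravel()
    P=np.stack([p[:,0]*z,p[:,1]*z,z,np.ones_like(z)],1)@np.array(d["cam_to_world"]).T
    return P[:,:3].reshape(480,640,3)
def proj(d,P):
    M=np.linalg.inv(np.array(d["cam_to_world"])); P=np.atleast_2d(P).astype(float)
    K=np.array([[d["fx"],0,d["cx"]],[0,d["fy"],d["cy"]],[0,0,1]],float)
    return cv2.projectPoints(P@M[:3,:3].T+M[:3,3],np.zeros(3),np.zeros(3),K,np.array(d["D"],float))[0][:,0]
def brown(d):
    h=cv2.cvtColor(np.ascontiguousarray(d["frame"]),cv2.COLOR_RGB2HSV)
    return ((h[...,0]<16)|(h[...,0]>172))&(h[...,1]>90)&(h[...,2]<190)
E
python3 - <<'E'
from h import *
for n in ("top","side"):
    d=dict(np.load(n+"0.npz")); P=cloud(d)
    m=brown(d)&(P[...,2]>15)&(P[...,2]<250)&(P[...,0]>250)&(P[...,0]<750)&(P[...,1]>-100)&(P[...,1]<450)
    w=(P[...,2]>-20)&(P[...,2]<12)&(P[...,0]>300)&(P[...,0]<650)&(P[...,1]>-100)&(P[...,1]<400)
    print(n,"table z",np.median(P[w][:,2]))
    nn,l,s,c=cv2.connectedComponentsWithStats(m.astype(np.uint8))
    for i in range(1,nn):
        if s[i,4]<150: continue
        Q=P[l==i]; zt=np.percentile(Q[:,2],98)
        T=Q[Q[:,2]>zt-6]
        r=cv2.minAreaRect(T[:,:2].astype(np.float32))
        print(i,s[i],"ztop",zt.round(1),"rect",np.round(r[0],1),np.round(r[1],1),round(r[2],1))
        h,_=np.histogram(Q[:,2],bins=np.arange(0,200,10)); print(h)
    vis=d["frame"].copy(); vis[m]=[0,255,0]; cv2.imwrite(f"pics/mask_{n}.png",vis[:,:,::-1])
    # grey steel of rack
    hsv=cv2.cvtColor(np.ascontiguousarray(d["frame"]),cv2.COLOR_RGB2HSV)
    g=(hsv[...,1]<50)&(P[...,2]>3)&(P[...,0]>300)&(P[...,0]<600)&(P[...,1]>120)&(P[...,1]<400)&(P[...,2]<120)
    Q=P[g]; print("grey",len(Q)); 
    h,_=np.histogram(Q[:,2],bins=np.arange(0,120,6)); print(h)
d=dict(np.load("top0.npz"))
cv2.imwrite("pics/topzoom.png",cv2.resize(d["frame"][170:330,100:350][:,:,::-1],None,fx=3.2,fy=3.2,interpolation=cv2.INTER_CUBIC))
d=dict(np.load("side0.npz"))
cv2.imwrite("pics/sidezoom.png",cv2.resize(d["frame"][140:280,260:440][:,:,::-1],None,fx=4,fy=4,interpolation=cv2.INTER_CUBIC))
E
```

```text
top table z 0.06700302447234208
1 [302 175  17  57 422] ztop 175.3 rect [572.2   6. ] [17.2 48.9] 85.9
[  0   0   0   0   0   0   0   0   0   1 197  13   0   0   0   0  72 139
   0]
2 [137 207  32  96 822] ztop 106.1 rect [514.  313.7] [ 17.9 192.2] 74.7
[  0   0   0   0   0   0   0   0   0 232 590   0   0   0   0   0   0   0
   0]
4 [154 210  33  96 895] ztop 106.0 rect [506.1 277. ] [ 18.6 189.8] 75.6
[  0   0   0  10   0   0   0   0   0 266 619   0   0   0   0   0   0   0
   0]
8 [297 234  14  38 299] ztop 111.0 rect [512.5  15.1] [18.2 71.2] 81.8
[  0   0   0   0   0   0   0   0   0   2 278  19   0   0   0   0   0   0
   0]
grey 1255
[102 447  22   8  10  24  85  81   5   1   6  46 269 148   1   0   0   0
   0]
side table z 1.3792063006731041
1 [ 276  154  126   97 5347] ztop 167.5 rect [573.4   0.9] [17.3 51.2] 83.5
[  0  88 184 175 251 416 433 584 661 953 854 110 112 116 117 100 128  65
   0]
2 [290 176  43  12 344] ztop 64.9 rect [500.1 261.6] [ 21.9 100.7] 77.1
[  0   0   0  16 140 140  42   6   0   0   0   0   0   0   0   0   0   0
   0]
3 [290 187  43  11 210] ztop 30.3 rect [504.  269.9] [ 17.9 115.9] 69.4
[  0  60 144   6   0   0   0   0   0   0   0   0   0   0   0   0   0   0
   0]
grey 717
[ 30 283  16  11  18  22  48  81  11  12  17  28 137   3   0   0   0   0
   0]
```

View pics/topzoom.png

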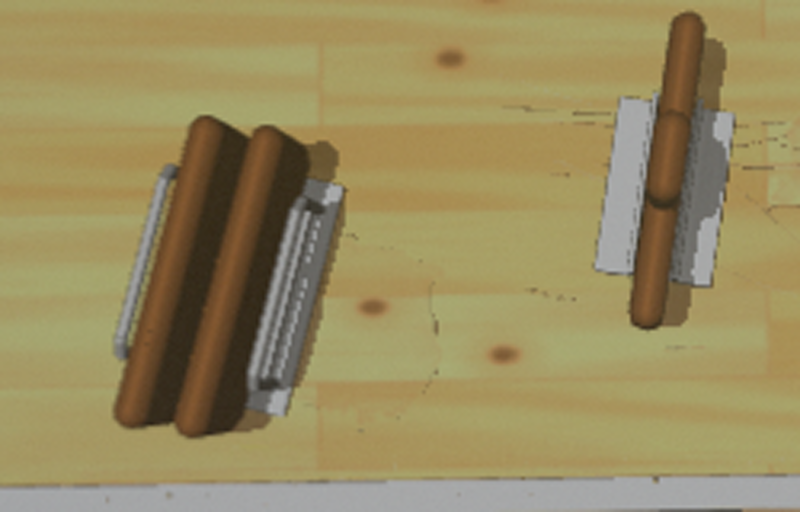

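View pics/sidezoom.png

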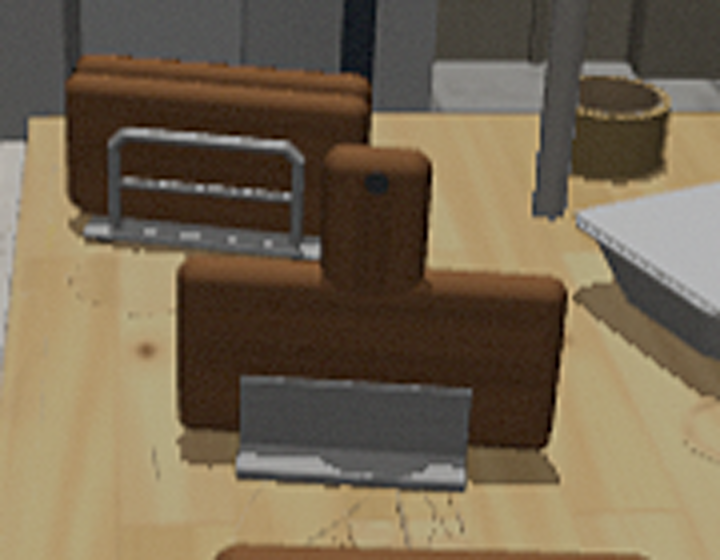

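Run:
```python
from h import *
def fit(Q,lab):
    c=Q[:,:2].mean(0); vx,vy,x0,y0=cv2.fitLine(Q[:,:2].astype(np.float32),cv2.DIST_HUBER,0,.01,.01).ravel()
    if vx<0: vx,vy=-vx,-vy
    t=(Q[:,:2]-[x0,y0])@[vx,vy]; n=(Q[:,:2]-[x0,y0])@[-vy,vx]
    lo,hi=t.min(),t.max(); m=(lo+hi)/2
    print(lab,len(Q),"yaw",round(np.degrees(np.arctan2(vy,vx)),2),"mid",np.round([x0+m*vx,y0+m*vy],1),"len",round(hi-lo,1),"w",round(np.ptp(n),1),"z",Q[:,2].min().round(1),Q[:,2].max().round(1))
for n in ("top","side"):
    d=dict(np.load(n+"0.npz")); P=cloud(d); m=brown(d)
    X,Y,Z=P[...,0],P[...,1],P[...,2]
    r=(X>300)&(X<720)
    if n=="top":
        fit(P[m&r&(Y>-60)&(Y<80)&(Z>104-4)&(Z<116)],"blade top")
    fit(P[m&r&(Y>-60)&(Y<80)&(Z>160)&(Z<185)],n+" handle top")
    hsv=cv2.cvtColor(np.ascontiguousarray(d["frame"]),cv2.COLOR_RGB2HSV)
    g=(hsv[...,1]<60)&r&(Y>180)&(Y<400)&(Z>66)&(Z<86)
    nn,l,s,c=cv2.connectedComponentsWithStats(g.astype(np.uint8))
    for i in range(1,nn):
        if s[i,4]>25: fit(P[l==i],n+" hoop"+str(s[i]))
    g=(hsv[...,1]<60)&r&(Y>180)&(Y<400)&(Z>4)&(Z<12)
    nn,l,s,c=cv2.connectedComponentsWithStats(g.astype(np.uint8))
    for i in range(1,nn):
        if s[i,4]>25: fit(P[l==i],n+" floor"+str(s[i]))
    g=(hsv[...,1]<60)&r&(Y>-100)&(Y<100)&(Z>25)&(Z<60)
    nn,l,s,c=cv2.connectedComponentsWithStats(g.astype(np.uint8))
    for i in range(1,nn):
        if s[i,4]>25: fit(P[l==i],n+" stand"+str(s[i]))
    # shelf height above work
    g=(X>560)&(X<800)&(Z>250)&(Y>-200)&(Y<420)
    if g.any() : print("shelf x min",np.percentile(X[g],1),"z",np.percentile(Z[g],[1,50,99]))
```

```text
blade top 508 yaw -9.18 mid [571.2   6.4] len 194.0 w 20.3 z 100.1 113.1
top handle top 211 yaw -9.65 mid [572.2   6.2] len 49.4 w 20.4 z 163.0 176.3
top hoop[135 222  20  60 231] 231 yaw -14.67 mid [520.7 336.9] len 124.7 w 8.3 z 66.3 82.7
top hoop[178 231  19  61 249] 249 yaw -14.5 mid [499.7 252.9] len 125.4 w 9.7 z 66.2 84.2
top floor[177 226  30  74 535] 535 yaw -14.81 mid [498.9 250.5] len 158.6 w 26.2 z 4.0 12.0
top stand[296 199  10  57 108] 108 yaw -8.9 mid [569.6  21.1] len 118.1 w 4.2 z 29.1 52.6
top stand[310 201  10  57 110] 110 yaw -9.02 mid [565.2  -8.1] len 118.7 w 4.0 z 26.7 53.4
shelf x min 678.0406272759546 z [294.20034981 516.57921857 651.97802395]
side handle top 193 yaw -8.38 mid [573.   -1.7] len 51.5 w 17.3 z 160.2 173.5
side hoop[287 172  49   9 174] 174 yaw -13.66 mid [500.7 252.7] len 124.9 w 28.2 z 67.0 79.1
side floor[281 194  59  11 316] 316 yaw -14.65 mid [498.7 251. ] len 156.1 w 32.4 z 4.0 12.0
side stand[320 234  58  14 601] 601 yaw -8.77 mid [566.9  -9.2] len 118.7 w 10.2 z 25.0 50.5
shelf x min 679.5220866683519 z [287.50883942 387.50417715 491.41683274]
```

Emit:
move_arm(
  deltas=[
    [27,-28,-4,0,0,0],
    [27,-28,-4,0,0,0],
    [27,-28,-4,0,0,0],
    [27,-28,-4,0,0,0],
    [27,-28,-4,0,0,0],
  ],
  hand=-1,
)

```text
t: 0.57
ee_pos: [280.9, -416.1, 239.5]
orientation: [-3.101, -0.49, 0.003]
ft_force: [0.8, -0.1, 0.2]
width: 87.9
```

Emit:
move_arm(
  deltas=[
    [27,-28,0,0,0,0],
    [27,-28,0,0,0,0],
    [27,-28,0,0,0,0],
    [27,-28,0,0,0,0],
    [27,-28,0,0,0,0],
  ],
)

```text
t: 0.98
ee_pos: [367.9, -232.7, 240.3]
orientation: [-3.103, -0.486, 0.001]
ft_force: [0.9, -0.6, 0.5]
width: 87.8
```

Emit:
move_arm(
  deltas=[
    [27,-28,0,0,0,0],
    [27,-28,0,0,0,0],
    [27,-28,0,0,0,0],
    [27,-28,0,0,0,0],
    [27,-28,0,0,0,0],
  ],
)

```text
t: 1.4
ee_pos: [455.2, -48.4, 240.9]
orientation: [3.104, 0.485, 0.001]
ft_force: [0.5, -0.7, -0.2]
width: 87.7
```

Emit:
move_arm(
  deltas=[
    [0,0,0,0,0,-0.12],
    [0,0,0,0,0,-0.12],
    [0,0,0,0,0,-0.12],
    [0,0,0,0,0,-0.12],
    [0,0,0,0,0,-0.12],
  ],
)

```text
t: 1.82
ee_pos: [458.2, -38.5, 240.5]
orientation: [-2.806, -1.411, -0.003]
ft_force: [-0.9, -0.5, 0.3]
width: 87.8
```

Emit:
move_arm(
  deltas=[
    [0,0,0,0,0,-0.12],
    [0,0,0,0,0,-0.12],
    [0,0,0,0,0,-0.12],
    [0,0,0,0,0,-0.12],
    [0,0,0,0,0,-0.12],
  ],
)

```text
t: 2.23
ee_pos: [457.2, -37.8, 239.6]
orientation: [-2.236, -2.204, -0.001]
ft_force: [-0.3, 0.3, 0.2]
width: 87.6
```

Emit:
move_arm(
  deltas=[
    [0,0,0,0,0,-0.12],
    [0,0,0,0,0,-0.12],
    [0,0,0,0,0,-0.12],
    [0,0,0,0,0,-0.12],
    [0,0,0,0,0,-0.12],
  ],
)

```text
t: 2.65
ee_pos: [456.2, -37.7, 238.8]
orientation: [-1.45, -2.783, -0.001]
ft_force: [-0.4, -0.1, 0.1]
width: 88.2
```

Emit:
move_arm(
  deltas=[
    [0,0,0,0,0,-0.12],
    [0,0,0,0,0,-0.12],
    [0,0,0,0,0,-0.12],
    [0,0,0,0,0,-0.12],
    [0,0,0,0,0,-0.12],
  ],
)

```text
t: 3.07
ee_pos: [455.1, -37.6, 238.1]
orientation: [-0.524, -3.092, -0.002]
ft_force: [0.1, 0.2, -1.0]
width: 88.1
```

```bash
cat > plan.py <<'E'
import sys,numpy as np
from workcell import ctrl
from scipy.spatial.transform import Rotation as R
# target x y z yaw(tool x, deg): remaining shift/turn in tool axes
def rem(x,y,z,yaw):
    o=ctrl.get_obs(); r=R.from_rotvec(o["orientation"])
    Rt=R.from_euler('z',yaw,degrees=True)*R.from_euler('x',180,degrees=True)
    print("t",round(o["t"],2),"pos",np.round(o["ee_pos"],1),"F",np.round(o["ft_force"],1),"M",np.round(o["moment"],2),"w",round(o["width"],1),"q",np.round(o["qpos"],2))
    a=r.as_matrix(); print("tool yaw",np.degrees(np.arctan2(a[1,0],a[0,0])).round(2),"tilt z",np.round(a[:,2],4))
    print("shift",np.round(r.inv().apply(np.array([x,y,z])-o["ee_pos"]),1),"turn",np.round((r.inv()*Rt).as_rotvec(),4))
if __name__=="__main__": rem(*map(float,sys.argv[1:5]))
E
python3 plan.py 572 6.3 240 171
```

```text
t 3.07 pos [455.1 -37.6 238.1] F [ 0.1  0.2 -1. ] M [ 0.02 -0.11  0.05] w 88.1 q [-0.11  0.15  1.97  0.    1.02 -1.35]
tool yaw 160.77 tilt z [-0.0048  0.0024 -1.    ]
shift [-95.9  79.9  -2.4] turn [ 0.0011 -0.0052 -0.1786]
```

Emit:
move_arm(
  deltas=[
    [-24,20,0,0,0,-0.04],
    [-24,19,0,0,0,-0.04],
    [-24,18,0,0,0,-0.04],
    [-20,12,0,0,0,-0.04],
    [0,0,0,0,0,0],
  ],
)

```text
t: 3.48
ee_pos: [564.3, 5.4, 236.5]
orientation: [-0.254, -3.124, -0.003]
ft_force: [-0.7, -0.3, 0.5]
width: 88.0
```

```bash
python3 plan.py 572 6.3 124 171
python3 - <<'E'
from workcell import ctrl, eyes
from h import *
d=eyes.get_image("wrist"); cv2.imwrite("pics/w1.png",d["frame"][:,:,::-1]); P=cloud(d); m=brown(d)
X,Y,Z=[P[...,i] for i in range(3)]
for lo,hi in((155,185),(96,118)):
    Q=P[m&(Z>lo)&(Z<hi)&(X>400)&(X<720)&(abs(Y)<80)]
    if len(Q)<20: continue
    r=cv2.minAreaRect(Q[:,:2].astype(np.float32)); print(len(Q),np.round(r[0],1),np.round(r[1],1),round(r[2],1),np.percentile(Q[:,2],[5,50,95]).round(1))
E
```

```text
t 3.48 pos [564.3   5.4 236.5] F [-0.7 -0.3  0.5] M [ 0.05 -0.17 -0.08] w 88.0 q [-0.01  0.32  1.75  0.    1.08 -1.42]
tool yaw 170.71 tilt z [-0.007   0.0024 -1.    ]
shift [ -8.3   2.  112.4] turn [ 0.0013 -0.0073 -0.0051]
2296 [572.9   4.6] [21.1 53.4] 81.9 [163.7 171.  173.4]
3506 [572.1   4.3] [ 21.2 196. ] 80.7 [101.5 106.5 108.7]
```

View pics/w1.png

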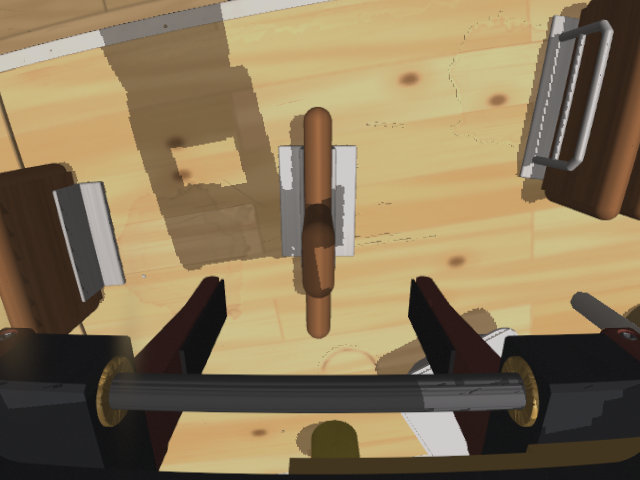

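The wrist view shows the handle centred between the open fingers at about (318,260), with the stand below it. Going down.

Emit:
move_arm(
  deltas=[
    [-8.5,1,0,0,-0.007,-0.005],
    [0,0,20,0,0,0],
    [0,0,25,0,0,0],
    [0,0,25,0,0,0],
    [0,0,25,0,0,0],
  ],
)

```text
t: 3.95
ee_pos: [572.8, 3.0, 143.7]
orientation: [0.253, 3.122, 0.001]
ft_force: [-0.0, -0.2, -0.8]
width: 88.0
```

```bash
python3 plan.py 572.3 5.2 124 171
```

```text
t 3.95 pos [572.8   3.  143.7] F [-0.  -0.2 -0.8] M [ 0.04 -0.16 -0.03] w 88.0 q [-0.02  0.45  1.81  0.    0.88 -1.42]
tool yaw 170.73 tilt z [ 9.1e-03  2.0e-04 -1.0e+00]
shift [ 1.   2.1 19.7] turn [ 0.0016  0.0089 -0.0048]
```

Emit:
move_arm(
  deltas=[
    [0,2,10,0,0.005,-0.005],
    [1,0,8,0,0.003,0],
    [0,0,0,0,0,0],
  ],
)

```text
t: 4.2
ee_pos: [567.3, 4.0, 120.7]
orientation: [-0.248, -3.123, -0.001]
ft_force: [0.2, -0.1, -0.1]
width: 87.7
```

```bash
python3 plan.py 572.3 5.2 124 171
```

```text
t 4.2 pos [567.3   4.  120.7] F [ 0.2 -0.1 -0.1] M [-0.04 -0.12 -0.04] w 87.7 q [-0.01  0.48  1.82  0.    0.85 -1.43]
tool yaw 170.91 tilt z [-0.0082  0.0014 -1.    ]
shift [-4.7  1.9 -3.3] turn [ 0.0001 -0.0084 -0.0016]
```

Emit:
move_arm(
  deltas=[
    [-4.5,1.5,-4,0,-0.005,0],
    [0,0,0,0,0,0],
  ],
)

```text
t: 4.37
ee_pos: [572.7, 4.5, 126.1]
orientation: [-0.25, -3.129, -0.001]
ft_force: [0.3, 0.9, 0.0]
width: 88.1
```

```bash
python3 plan.py 572.3 5.2 124 171
```

```text
t 4.37 pos [572.7   4.5 126.1] F [0.3 0.9 0. ] M [ 0.03 -0.2  -0.07] w 88.1 q [-0.01  0.48  1.81  0.    0.86 -1.42]
tool yaw 170.87 tilt z [-2.2e-03  5.0e-04 -1.0e+00]
shift [0.5 0.6 2.1] turn [ 0.0002 -0.0023 -0.0023]
```

Well aligned. Closing.

Emit:
move_arm(
  deltas=[
    [0,0.5,0,0,-0.002,0],
    [0,0,0,0,0,0],
    [0,0,0,0,0,0],
    [0,0,0,0,0,0],
    [0,0,0,0,0,0],
  ],
  hand=1,
)

```text
t: 4.78
ee_pos: [575.9, 5.1, 130.9]
orientation: [0.249, 3.123, 0.001]
ft_force: [-0.3, -0.0, -0.3]
width: 58.0
```

Emit:
move_arm(
  deltas=[
    [0,0,0,0,0,0],
    [0,0,0,0,0,0],
    [0,0,0,0,0,0],
    [0,0,0,0,0,0],
  ],
)

```text
t: 5.12
ee_pos: [576.0, 5.2, 131.3]
orientation: [0.249, 3.123, 0.001]
ft_force: [0.3, -0.7, 0.1]
width: 31.1
```

```bash
python3 plan.py 572.3 5.2 250 171
```

```text
t 5.12 pos [576.    5.2 131.3] F [ 0.3 -0.7  0.1] M [ 0.01 -0.13 -0.01] w 31.1 q [-0.01  0.47  1.81  0.    0.86 -1.42]
tool yaw 170.88 tilt z [ 0.0088 -0.     -1.    ]
shift [   2.7   -0.4 -118.8] turn [ 0.0014  0.0087 -0.002 ]
```

Emit:
move_arm(
  deltas=[
    [1,0,3,0,0.004,0],
    [0,0,0,0,0,0],
    [0,0,0,0,0,0],
    [0,0,0,0,0,0],
  ],
)

```text
t: 5.45
ee_pos: [574.8, 5.2, 127.8]
orientation: [0.249, 3.128, 0.001]
ft_force: [-0.4, 0.2, 1.5]
width: 21.8
```

Emit:
move_arm(
  deltas=[
    [0,0,0,0,0,0],
    [0,0,0,0,0,0],
    [0,0,0,0,0,0],
  ],
)

```text
t: 5.7
ee_pos: [574.9, 5.2, 127.9]
orientation: [0.249, 3.128, 0.001]
ft_force: [-0.3, 0.4, 0.6]
width: 22.1
```

```bash
python3 plan.py 572.3 5.2 250 171
```

```text
t 5.7 pos [574.9   5.2 127.9] F [-0.3  0.4  0.6] M [-0.02 -0.17 -0.02] w 22.1 q [-0.01  0.47  1.81  0.    0.85 -1.42]
tool yaw 170.89 tilt z [ 3.9e-03  4.0e-04 -1.0e+00]
shift [   2.1   -0.3 -122.1] turn [ 0.0011  0.0038 -0.0019]
```

Emit:
move_arm(
  deltas=[
    [0,0,-12,0,0,0],
    [0,0,-16,0,0,0],
    [0,0,-16,0,0,0],
    [0,0,-16,0,0,0],
    [0,0,-16,0,0,0],
  ],
)

```text
t: 6.12
ee_pos: [569.3, 5.4, 202.6]
orientation: [-0.249, -3.121, -0.0]
ft_force: [-1.1, -1.4, -3.7]
width: 21.8
```

Emit:
move_arm(
  deltas=[
    [0,0,-16,0,0,0],
    [0,0,-16,0,0,0],
    [0,0,-12,0,0,0],
    [0,0,0,0,0,0],
  ],
)

```text
t: 6.45
ee_pos: [569.4, 5.5, 253.0]
orientation: [-0.249, -3.123, -0.001]
ft_force: [0.2, 0.7, -3.7]
width: 21.6
```

```bash
python3 plan.py 510.2 295.1 255 165.4
python3 - <<'E'
from workcell import eyes
import cv2
for n in("side",):
    d=eyes.get_image(n); cv2.imwrite(f"pics/{n}2.png",d["frame"][:,:,::-1])
E
```

```text
t 6.45 pos [569.4   5.5 253. ] F [ 0.2  0.7 -3.7] M [-0.01 -0.13  0.05] w 21.6 q [-0.01  0.31  1.72  0.    1.12 -1.42]
tool yaw 170.87 tilt z [-0.0086  0.0012 -1.    ]
shift [104.4 276.6  -1.2] turn [-0.0006 -0.0087  0.0955]
```

View pics/side2.png

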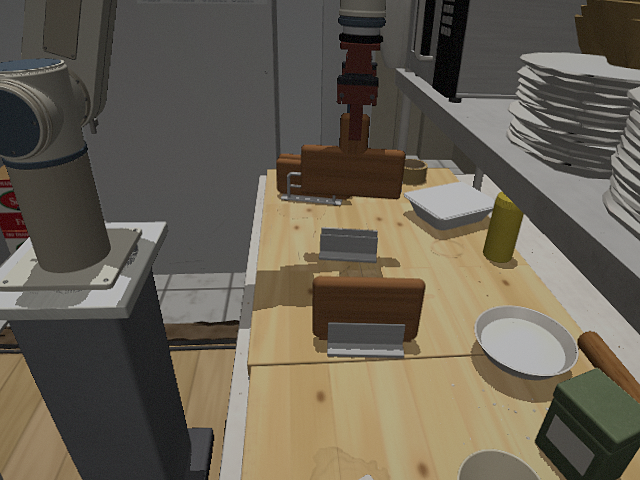

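The side view shows the board held level at about (352,165), clear of the stand. Carrying it to the rack.

Emit:
move_arm(
  deltas=[
    [10,20,0,0,-0.004,0.01],
    [11,30,0,0,-0.002,0.012],
    [11,32,0,0,0,0.012],
    [11,32,0,0,0,0.012],
    [11,32,0,0,0,0.012],
  ],
)

```text
t: 6.92
ee_pos: [539.7, 157.0, 247.8]
orientation: [-0.359, -3.112, 0.007]
ft_force: [1.0, 0.0, -3.3]
width: 22.0
```

Emit:
move_arm(
  deltas=[
    [11,32,0,0,0,0.012],
    [11,32,0,0,0,0.012],
    [11,30,0,0,0,0.01],
    [8,20,0,0,0,0],
    [0,0,0,0,0,0],
  ],
)

```text
t: 7.33
ee_pos: [521.0, 287.4, 241.1]
orientation: [-0.409, -3.096, 0.012]
ft_force: [-0.2, 0.5, -4.3]
width: 21.9
```

```bash
python3 plan.py 512.4 294.7 250 165.4
```

```text
t 7.33 pos [521.  287.4 241.1] F [-0.2  0.5 -4.3] M [ 0.08 -0.21  0.01] w 21.9 q [ 0.48  0.37  1.67  0.    1.12 -0.83]
tool yaw 164.96 tilt z [-0.0193 -0.0052 -0.9998]
shift [10.4  4.7 -8.8] turn [-0.01   -0.0174 -0.0076]
```

Emit:
move_arm(
  deltas=[
    [7,3,-6,-0.007,-0.012,-0.005],
    [0,0,0,0,0,0],
  ],
)

```text
t: 7.5
ee_pos: [513.0, 292.7, 244.8]
orientation: [-0.398, -3.108, 0.008]
ft_force: [-0.0, -0.3, -3.9]
width: 21.8
```

```bash
python3 plan.py 512.4 294.7 245 165.4
```

```text
t 7.5 pos [513.  292.7 244.8] F [-0.  -0.3 -3.9] M [ 0.11  0.01 -0.02] w 21.8 q [ 0.5   0.35  1.68  0.    1.12 -0.82]
tool yaw 165.41 tilt z [-0.0092 -0.0038 -1.    ]
shift [ 1.1  1.8 -0.2] turn [-0.006  -0.008   0.0001]
```

Emit:
move_arm(
  deltas=[
    [1,2,-1,-0.006,-0.005,0],
    [0,0,0,0,0,0],
  ],
)

```text
t: 7.67
ee_pos: [511.6, 293.4, 245.3]
orientation: [-0.399, -3.113, 0.001]
ft_force: [-0.1, -1.1, -3.5]
width: 21.7
```

```bash
python3 plan.py 512.4 294.7 245 165.4
python3 - <<'E'
from workcell import eyes
from h import *
for n in ("wrist","top","side"):
    d=eyes.get_image(n); cv2.imwrite(f"pics/{n}3.png",d["frame"][:,:,::-1]); np.savez(f"{n}3.npz",**{k:np.array(v) for k,v in d.items()})
    P=cloud(d); m=brown(d)
    X,Y,Z=[P[...,i] for i in range(3)]
    a=np.radians(-14.6); ex=np.array([np.cos(a),np.sin(a)]); ey=np.array([-ex[1],ex[0]])
    U=(P[...,:2]-[510.2,294.9]); ux=U@ex; uy=U@ey
    for lo,hi in((92,106),(116,160),(205,232)):
        s=m&(Z>lo)&(Z<hi)&(abs(uy)<60)&(abs(ux)<130)
        nn,l,st,c=cv2.connectedComponentsWithStats(s.astype(np.uint8))
        for i in range(1,nn):
            if st[i,4]<60: continue
            f=cv2.fitLine(np.stack([ux[l==i],uy[l==i]],1).astype(np.float32),cv2.DIST_HUBER,0,.01,.01).ravel()
            print(n,lo,st[i,4],"x",np.percentile(ux[l==i],[0,100]).round(1),"y",np.percentile(uy[l==i],[1,50,99]).round(1),"slope",round(f[1]/f[0],4),"y@0",round(f[3]-f[2]*f[1]/f[0],1))
E
```

```text
t 7.67 pos [511.6 293.4 245.3] F [-0.1 -1.1 -3.5] M [ 0.06 -0.1   0.03] w 21.7 q [ 0.5   0.35  1.69  0.    1.11 -0.82]
tool yaw 165.38 tilt z [-3.5e-03 -1.0e-04 -1.0e+00]
shift [-0.4  1.4  0.3] turn [-0.001  -0.0034 -0.0004]
wrist 92 2692 x [-100.2   55.5] y [16.3 22.7 29.2] slope 0.0145 y@0 23.1
wrist 92 1960 x [-97.3  55.8] y [-28.5 -23.5 -18.6] slope -0.0096 y@0 -23.8
wrist 205 6710 x [-99.  -16.4] y [-11.8  -1.3   9.5] slope 0.0015 y@0 -1.2
wrist 205 103 x [88.6 97.1] y [-8.1 -1.9  4.9] slope -18.1919 y@0 1677.5
top 92 76 x [44.4 84.9] y [-27.  -18.2  -9.6] slope -0.1527 y@0 -8.3
top 92 273 x [-96.1 -40.6] y [-28.9 -19.4  -7.2] slope -0.0407 y@0 -22.4
top 205 318 x [37.8 98.4] y [-11.4  -2.8   6.4] slope 0.0567 y@0 -6.2
side 92 800 x [-97.1 100.9] y [-30.8 -16.6  22.5] slope -0.0156 y@0 -16.5
side 116 814 x [-94.7 100.8] y [-15.4 -10.9  -5.6] slope 0.0022 y@0 -10.9
side 205 760 x [-96.5 100.2] y [-15.2  -9.9   0.8] slope 0.0019 y@0 -9.9
```

View pics/wrist3.png

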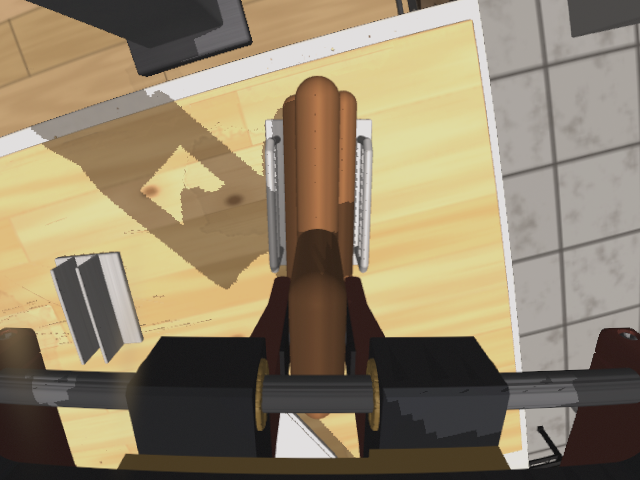

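View pics/top3.png

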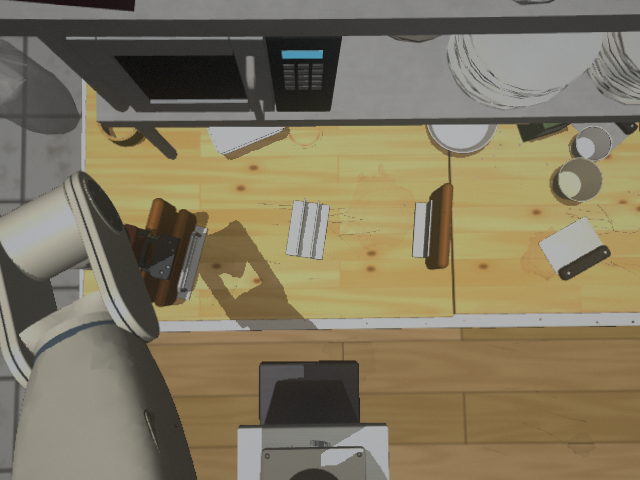

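View pics/side3.png

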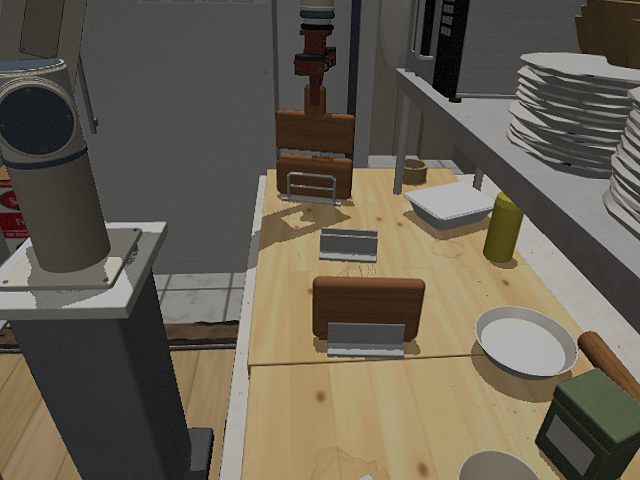

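The wrist view shows the held board over the gap, with the neighbours showing on both sides at about (290,150) and (347,150). It is 1.2 mm towards the rack's -y side, so I'll correct that and lower slowly.

Emit:
move_arm(
  deltas=[
    [0,1.3,4,0,-0.003,0],
    [0,0,5,0,0,0],
    [0,0,5,0,0,0],
    [0,0,0,0,0,0],
  ],
)

```text
t: 8.15
ee_pos: [513.4, 292.9, 230.3]
orientation: [0.405, 3.115, -0.002]
ft_force: [-0.7, -0.5, -4.6]
width: 22.1
```

```bash
python3 plan.py 512.0 294.7 127.9 165.4
```

```text
t 8.15 pos [513.4 292.9 230.3] F [-0.7 -0.5 -4.6] M [ 0.02 -0.09  0.03] w 22.1 q [ 0.5   0.37  1.7  -0.    1.08 -0.81]
tool yaw 165.2 tilt z [ 4.0e-04 -1.1e-03 -1.0e+00]
shift [  1.9   1.5 102.4] turn [-0.001   0.0007 -0.0036]
```

Emit:
move_arm(
  deltas=[
    [1.5,2,2,0,0,-0.003],
    [0,0,4,0,0,0],
    [0,0,0,0,0,0],
  ],
)

```text
t: 8.4
ee_pos: [512.3, 295.1, 222.9]
orientation: [-0.4, -3.115, 0.003]
ft_force: [0.9, -0.6, -3.6]
width: 22.2
```

```bash
python3 plan.py 512.0 294.7 127.9 165.4
```

```text
t 8.4 pos [512.3 295.1 222.9] F [ 0.9 -0.6 -3.6] M [ 0.07 -0.15  0.02] w 22.2 q [ 0.5   0.37  1.71 -0.    1.06 -0.81]
tool yaw 165.36 tilt z [-8.0e-04 -1.7e-03 -1.0e+00]
shift [ 0.2 -0.2 95. ] turn [-0.0019 -0.0003 -0.0007]
```

Emit:
move_arm(
  deltas=[
    [0,0,4,0,0,0],
    [0,0,4,0,0,0],
    [0,0,4,0,0,0],
    [0,0,4,0,0,0],
  ],
)

```text
t: 8.73
ee_pos: [513.0, 295.7, 206.5]
orientation: [0.399, 3.115, -0.001]
ft_force: [0.0, 1.0, -3.6]
width: 21.6
```

```bash
python3 plan.py 512.0 294.7 127.9 165.4
```

```text
t 8.73 pos [513.  295.7 206.5] F [ 0.   1.  -3.6] M [ 0.09 -0.11 -0.01] w 21.6 q [ 0.5   0.39  1.72 -0.    1.03 -0.81]
tool yaw 165.39 tilt z [ 1.1e-03 -7.0e-04 -1.0e+00]
shift [ 0.8 -1.2 78.6] turn [-0.0004  0.0013 -0.0002]
```

Emit:
move_arm(
  deltas=[
    [0.5,-1,4,0,0,0],
    [0,0,4,0,0,0],
    [0,0,4,0,0,0],
    [0,0,4,0,0,0],
  ],
)

```text
t: 9.07
ee_pos: [512.1, 294.7, 188.6]
orientation: [0.399, 3.115, -0.001]
ft_force: [0.3, 0.1, -3.8]
width: 22.0
```

```bash
python3 plan.py 512.0 294.7 127.9 165.4;  python3 - <<'E'
from workcell import eyes
import cv2
for n in("side","wrist"):
    d=eyes.get_image(n); cv2.imwrite(f"pics/{n}4.png",d["frame"][:,:,::-1] if n=="wrist" else cv2.resize(d["frame"][60:240,240:420][:,:,::-1],None,fx=3.3,fy=3.3))
E
```

```text
t 9.07 pos [512.1 294.7 188.6] F [ 0.3  0.1 -3.8] M [ 0.05 -0.09 -0.01] w 22.0 q [ 0.5   0.41  1.73 -0.    0.99 -0.81]
tool yaw 165.39 tilt z [ 1.e-03 -7.e-04 -1.e+00]
shift [ 0.2 -0.  60.7] turn [-0.0004  0.0011 -0.0002]
```

View pics/side4.png

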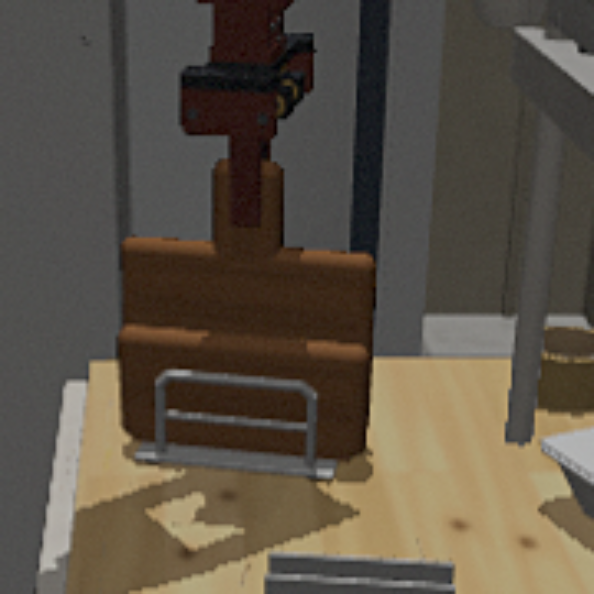

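View pics/wrist4.png

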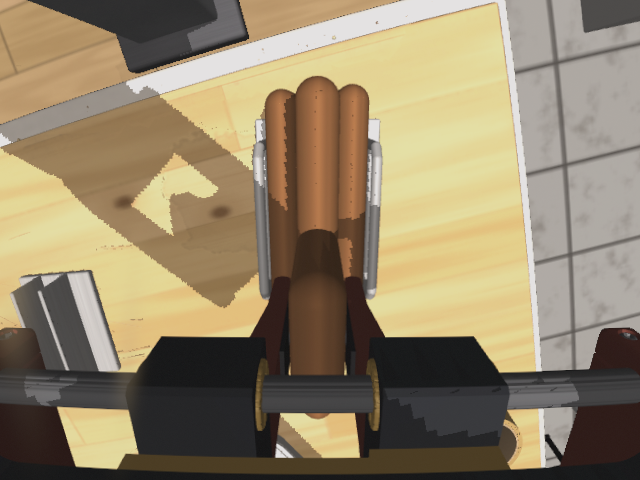

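The board is between the neighbours, visible at (280,160) and (352,160) in the wrist view, and it sits level in the side view. Continuing down.

Emit:
move_arm(
  deltas=[
    [0,0,4,0,0,0],
    [0,0,4,0,0,0],
    [0,0,4,0,0,0],
    [0,0,4,0,0,0],
  ],
)

```text
t: 9.5
ee_pos: [512.4, 294.9, 171.9]
orientation: [0.399, 3.114, -0.0]
ft_force: [-0.7, -0.9, -3.2]
width: 21.8
```

Emit:
move_arm(
  deltas=[
    [0,0,4,0,0,0],
    [0,0,4,0,0,0],
    [0,0,4,0,0,0],
    [0,0,4,0,0,0],
  ],
)

```text
t: 9.83
ee_pos: [512.7, 295.1, 154.3]
orientation: [0.399, 3.114, 0.001]
ft_force: [0.0, 0.3, -2.1]
width: 21.6
```

```bash
python3 plan.py 512.0 294.7 127.9 165.4
```

```text
t 9.83 pos [512.7 295.1 154.3] F [ 0.   0.3 -2.1] M [ 0.08 -0.04 -0.01] w 21.6 q [ 0.5   0.46  1.76 -0.    0.92 -0.81]
tool yaw 165.38 tilt z [ 2.1e-03  1.0e-04 -1.0e+00]
shift [ 0.7 -0.6 26.4] turn [ 0.0006  0.0021 -0.0003]
```

Emit:
move_arm(
  deltas=[
    [0,0,4,0,0,0],
    [0,0,4,0,0,0],
    [0,0,4,0,0,0],
    [0,0,3,0,0,0],
  ],
)

```text
t: 10.17
ee_pos: [513.7, 295.3, 139.3]
orientation: [0.399, 3.112, 0.002]
ft_force: [-1.2, 0.1, 4.4]
width: 21.9
```

Emit:
move_arm(
  deltas=[
    [0,0,3,0,0,0],
    [0,0,2,0,0,0],
    [0,0,0,0,0,0],
  ],
)

```text
t: 10.42
ee_pos: [514.0, 295.9, 133.5]
orientation: [0.399, 3.112, 0.003]
ft_force: [0.6, 1.1, -3.3]
width: 21.7
```

```bash
python3 plan.py 512.0 294.7 127.9 165.4
```

```text
t 10.42 pos [514.  295.9 133.5] F [ 0.6  1.1 -3.3] M [ 0.2  -0.17  0.06] w 21.7 q [ 0.5   0.49  1.77 -0.    0.88 -0.81]
tool yaw 165.39 tilt z [ 0.0048  0.0016 -1.    ]
shift [ 1.6 -1.7  5.6] turn [ 0.0028  0.0042 -0.0001]
```

Emit:
move_arm(
  deltas=[
    [1,-1,2,0.001,0.002,0],
    [0,0,2,0,0,0],
    [0,0,1,0,0,0],
    [0,0,0,0,0,0],
  ],
)

```text
t: 10.75
ee_pos: [513.5, 295.9, 127.9]
orientation: [0.399, 3.112, 0.005]
ft_force: [0.4, 0.7, 1.4]
width: 22.0
```

```bash
python3 plan.py 512.0 294.7 127.9 165.4
```

```text
t 10.75 pos [513.5 295.9 127.9] F [0.4 0.7 1.4] M [0.18 0.07 0.04] w 22.0 q [ 0.5   0.5   1.77  0.    0.87 -0.81]
tool yaw 165.39 tilt z [ 0.0041  0.0026 -1.    ]
shift [ 1.2 -1.6  0. ] turn [ 0.0036  0.0034 -0.0002]
```

Emit:
move_arm(
  deltas=[
    [0,0,1.5,0,0,0],
    [0,0,1,0,0,0],
  ],
)

```text
t: 10.92
ee_pos: [513.6, 296.0, 127.9]
orientation: [0.399, 3.113, 0.005]
ft_force: [-2.4, -0.0, 3.6]
width: 22.0
```

```bash
cat > chk.py <<'E'
import sys
from workcell import eyes
from h import *
tag=sys.argv[1]
for n in ("wrist","side","top"):
    d=eyes.get_image(n); f=d["frame"][:,:,::-1]
    cv2.imwrite(f"pics/{n}{tag}.png",f if n=="wrist" else cv2.resize(f[60:240,240:420] if n=="side" else f[170:330,100:260],None,fx=3.3,fy=3.3))
    P=cloud(d); m=brown(d); Z=P[...,2]
    a=np.radians(-14.6); ex=np.array([np.cos(a),np.sin(a)]); ey=np.array([-ex[1],ex[0]])
    U=(P[...,:2]-[510.2,294.9]); ux=U@ex; uy=U@ey
    for k,ylo,yhi,lo,hi in(("L",13,50,88,107),("P",-10,10,96,116),("R",-50,-13,88,107),("handle",-25,25,150,185)):
        s=m&(Z>lo)&(Z<hi)&(uy>ylo)&(uy<yhi)&(abs(ux)<150)
        if s.sum()>60: 
            r=cv2.fitLine(np.stack([ux[s],uy[s]],1).astype(np.float32),cv2.DIST_HUBER,0,.01,.01).ravel()
            print(n,k,s.sum(),"x",np.percentile(ux[s],[0.5,99.5]).round(1),"y",np.percentile(uy[s],[1,50,99]).round(1),"yaw",np.degrees(np.arctan(r[1]/r[0])).round(1),"z",np.percentile(Z[s],[50,98]).round(1))
E
python3 plan.py 512.0 294.7 127.9 165.4; python3 chk.py 5
```

```text
t 10.92 pos [513.6 296.  127.9] F [-2.4 -0.   3.6] M [-0.16  0.37  0.01] w 22.0 q [ 0.5   0.5   1.77  0.    0.87 -0.81]
tool yaw 165.4 tilt z [ 0.0039  0.0024 -1.    ]
shift [ 1.2 -1.7 -0. ] turn [ 0.0033  0.0031 -0.    ]
wrist L 8064 x [-98.8  22.9] y [13.4 22.9 33.9] yaw 2.6 z [101.3 103.8]
wrist P 5810 x [-96.5  94.3] y [-9.7  0.   9.8] yaw 0.2 z [106.6 110.5]
wrist R 6542 x [-96.2  23.5] y [-30.3 -21.8 -13.2] yaw -1.4 z [101.8 103.8]
wrist handle 8303 x [-25.3  14.1] y [-18.9   1.6  22. ] yaw -89.7 z [170.3 181.5]
side P 366 x [-93.8 100.3] y [-9.7 -5.1  6.6] yaw -0.3 z [104.7 114.9]
side R 528 x [-93.2  99.8] y [-34.  -27.5 -16.2] yaw 0.1 z [ 97.5 103.5]
side handle 225 x [-20.5  28.9] y [-23.9 -12.3  16.3] yaw 27.9 z [165.3 182.7]
top L 263 x [40.4 94.5] y [13.9 22.8 33. ] yaw 0.1 z [101.6 105.8]
top P 259 x [-1.2 97.4] y [-9.   0.4  9.8] yaw 2.9 z [106.4 111.3]
top R 396 x [-68.6  96.4] y [-31.1 -21.2 -13.3] yaw 1.5 z [101.6 105.4]
```

View pics/side5.png

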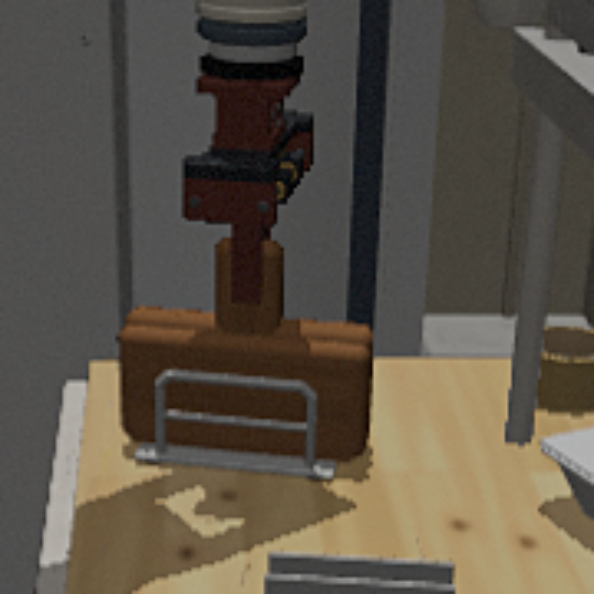

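View pics/wrist5.png

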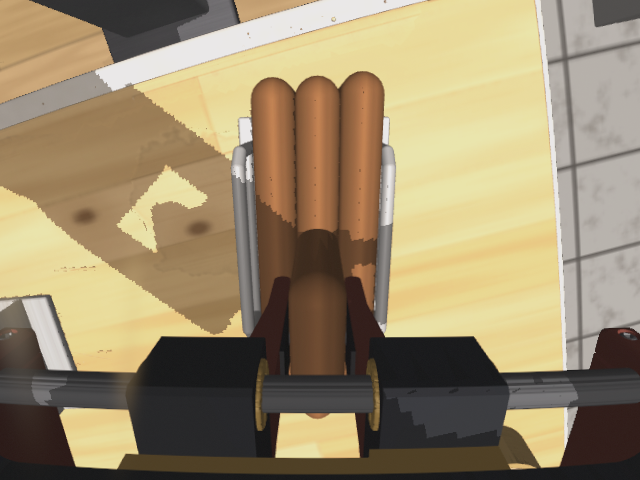

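The wrist view shows three boards side by side at (272,150), (317,150) and (362,150). The blade top is at about z 108, so it is seated. Releasing.

Emit:
move_arm(
  deltas=[
    [0,0,0,0,0,0],
    [0,0,0,0,0,0],
    [0,0,0,0,0,0],
    [0,0,0,0,0,0],
    [0,0,0,0,0,0],
  ],
  hand=-1,
)

```text
t: 11.48
ee_pos: [513.7, 295.5, 128.7]
orientation: [0.399, 3.112, 0.004]
ft_force: [0.9, -0.4, 0.4]
width: 51.9
```

Emit:
move_arm(
  deltas=[
    [0,0,0,0,0,0],
    [0,0,0,0,0,0],
    [0,0,-5,0,0,0],
    [0,0,-10,0,0,0],
    [0,0,-15,0,0,0],
  ],
)

```text
t: 11.9
ee_pos: [511.6, 294.3, 157.0]
orientation: [-0.399, -3.115, 0.002]
ft_force: [-0.3, -0.9, -0.1]
width: 85.2
```

Emit:
move_arm(
  deltas=[
    [0,0,-20,0,0,0],
    [0,0,-20,0,0,0],
    [0,0,-20,0,0,0],
    [0,0,-15,0,0,0],
    [0,0,0,0,0,0],
  ],
)

```text
t: 12.32
ee_pos: [512.7, 295.0, 241.7]
orientation: [0.399, 3.113, 0.002]
ft_force: [1.0, -0.3, -0.3]
width: 87.7
```

```bash
python3 plan.py 512.0 294.7 240 165.4; python3 chk.py 6
```

```text
t 12.32 pos [512.7 295.  241.7] F [ 1.  -0.3 -0.3] M [ 0.07 -0.13 -0.  ] w 87.7 q [ 0.5   0.35  1.69 -0.    1.1  -0.81]
tool yaw 165.4 tilt z [ 0.003  0.001 -1.   ]
shift [ 0.6 -0.4  1.7] turn [ 0.0018  0.0027 -0.0001]
wrist L 5315 x [-98.3  91.7] y [13.3 23.7 33.9] yaw 0.2 z [101.7 104. ]
wrist P 3313 x [-95.9  95.6] y [-9.9  0.8  9.8] yaw -0.3 z [106.6 109.2]
wrist R 4545 x [-95.4  95.4] y [-30.1 -21.1 -13.1] yaw 0.0 z [101.9 104. ]
wrist handle 2383 x [-25.   25.5] y [-8.1  2.  12.8] yaw -0.2 z [170.8 173.7]
side P 366 x [-94.1  99.9] y [-9.5 -4.6  6.1] yaw 0.0 z [104.9 114.5]
side R 525 x [-92.2  99.7] y [-33.8 -27.2 -15.9] yaw -0.3 z [ 97.3 103.3]
side handle 179 x [-22.4  28.8] y [-11.9  -5.4   4.3] yaw 2.3 z [164.6 173.1]
top L 287 x [-63.   94.8] y [14.3 22.7 32.3] yaw 1.4 z [101.5 105.8]
top P 444 x [-90.7  95.7] y [-9.1 -0.2  9.6] yaw 1.2 z [106.2 110.8]
top R 526 x [-95.1  95.9] y [-30.7 -22.8 -13.2] yaw 0.7 z [100.8 105.4]
```

View pics/side6.png

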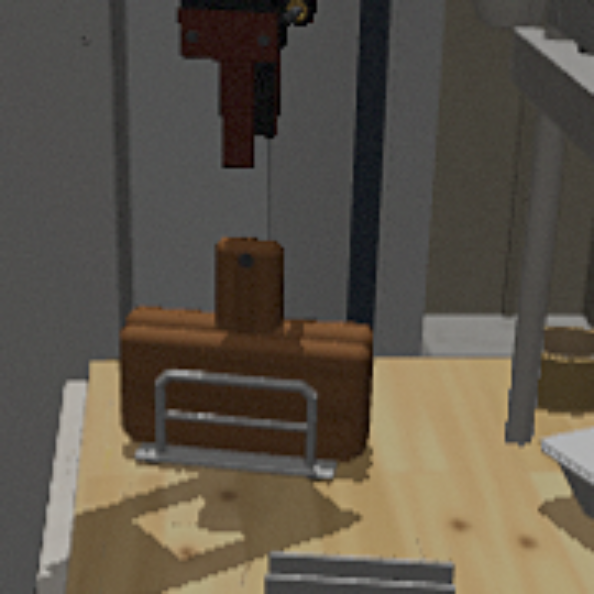

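View pics/wrist6.png

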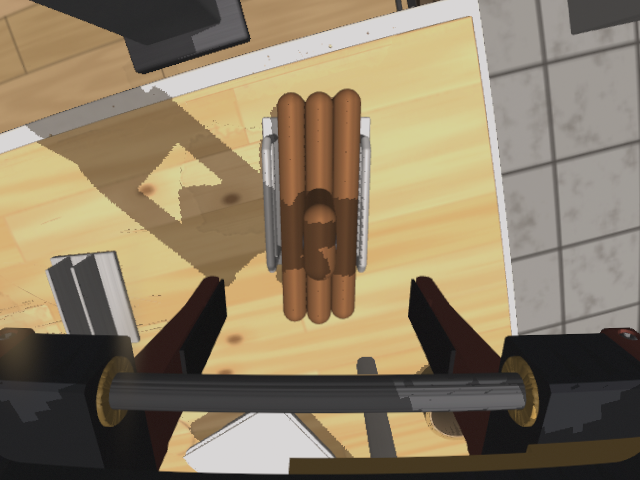

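The boards stand upright and touch along their length, at (292,200), (319,200) and (347,200) in the wrist view. The handle is at (319,240), and the gripper is clear.

```bash
python3 -c "
from workcell import ctrl
print(ctrl.close_job())"
```

```text
the job is handed in; nothing more can be done
None
```

The board with the handle now stands between the two rack boards, handle up, and the job is handed in; no verdict came back. I gripped it by the handle, lifted it out of its stand and carried it over the gap. I then lowered it slowly, spreading the neighbours until it touched the rack floor, released it and lifted clear.

The last checks, taken after release at t = 12.3 s of the 48 s allowed:

| Check | Measured | Limit |
|---|---|---|
| Board along the rack, from mid-length | within about 3 mm | 25 mm |
| Board direction, from the rack's | within about 2° (top camera up to 1.2°; side camera up to 2.3°, on the handle) | 10° |
| Distance to each neighbour | about 22–23 mm | 16–38 mm |
| Board blade top | z about 108 mm, which puts the underside about 8 mm up, on the rack floor | underside within 8 mm of the floor |
| Neighbour tops | about 103 mm, so they stand on the floor | within 14 mm of the floor |
| Gripper | fully open, tips about 68 mm above the handle | touching nothing |

- **Lean:** I did not measure lean angles directly. The boards looked upright in the wrist and side pictures.
- **Force:** no reading passed 5 N, and the largest upward push on the way down was about 4 N. I only read the force at the end of each move.
- **Camera disagreement:** the side camera put the boards about 5 mm further towards its own side than the other two. It mainly sees their faces rather than their tops, so I relied on the wrist and top views, which agree within about 2 mm.

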